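# Show the loose valve ball to the inspection camera

### The arm

A 7-joint arm with a two-finger parallel gripper is mounted at the origin on the work surface. World frame = base frame: x ahead of the robot, y to its left, z up, the work surface at z = 0. Lengths are in m, angles in rad, forces in N, time in s.
With the tool pointing down it reaches from about 0.425 to 1.025 m from the base axis. Payload 9.4 kg.
Tool frame: the origin (TCP) lies where the fingers leave the gripper's body, on its centre line; the fingertips stand 73 mm ahead of it and the grasp point (between the pads) lies 54 mm ahead of it; z points along the fingers, y is the line along which they close (so a half turn about z gives the same grasp; the last joint's range is limited). The gripper opens to 85 mm and grips with 20 to 120 N. Pads are 22 mm wide; open, the fingers measure 114 mm over their backs; the gripper's body (76 mm by 85 mm) begins 54 mm behind the grasp point. The pads swing forward as they close: fully open they stand 13 mm farther back than shut.
Start: joints at [-1.319, 0.599, -0.003, 1.599, 0.002, 0.943, -0.08], TCP at [0.234, 0.686, 0.304] pointing down, gripper open.
Joint ranges: [-2.57, 2.57], [-0.35, 1.97], [-1.29, 1.29], [0.11, 2.56], [-1.05, 4.19], [0.11, 1.86], [-2.63, 2.63]. Speed limits (rad/s): [2.22, 2.22, 3.01, 3.01, 3.14, 3.14, 3.14].

### API

Orientations are given as a unit quaternion [x, y, z, w].
In Python, from cell import * gives the robot as it stands.
- The arm moves only by the shell command python3 -m creep 'ROWS'. ROWS is a JSON object of lists of equal length, an entry for each row: "slide": the shift along the tool's x, y, z in mm, a list of three; "dr": the turn, a rotation vector about the tool's x, y, z in degrees, a list of three; "jaw": the closure, from 0 (fully open) to 1 (shut). A call has 1 to 20 rows; each row shifts and turns the commanded pose from where the row before left it, along the tool's axes as they then stand; what a row does not reach is not made up. A row lasts 1/10 s, in which the tool goes at most 50 mm and 8.59 degrees, less where a joint would pass 70% of its speed; a pose out of reach is approached as far as the arm can. A call with a gripper value outside its range is refused whole. The fingers move at their own pace and stop on an object; the grip force is fixed at half the most. Time passes only in rows, so rows that do not move let the fingers close. It gives the time, the measured TCP pose, the force, the opening and the grip force at its end, in the units of the state.
- get_state(): the state, without advancing time (a new reading comes with each control period).
- grab_frame(name): name is "scene" or "top"; returns (picture, depth): 384x512x3 uint8, red, green, blue; 384x512 float32, m along the optical axis (not along the pixel's ray), 0 where there is no reading.
- camera_info(name): a dict with "K" (3x3 intrinsics, pixels), "k1" (the pictures are not rectified: a ray, as slopes to the right and down, at radius r is drawn at 1 + k1 r^2 times it, then the intrinsics apply), "R" (3x3) and "t" (3): a world point X has camera coordinates R X + t. Camera axes: x right, y down, z forward; pixel columns grow to the right and rows downward; lengths in m; the calibration is good to about 2 mm. A picture is of the moment at which its call begins. camera_info takes no time and is no camera call.
- hand_in(): hands the job in; it is judged then, once.
Trained networks look in the newest picture that a camera, given by its name, has taken for a name from the list of things; names that differ only in an ending like _2 or _b are one class to them, and where a whole thing is asked for, a point or a joint stands for the part that bears it (a point fixed in the world has none). Each returns a list of dicts, best first, with "p" (0 to 1); they miss things now and then, are a little off and sometimes report something else, mostly with a low value. They report only what shows in the picture. A call takes as long as a camera call. They do not tell look-alikes from the thing itself.
- search_frame(name, camera): "location" ([column, row] in pixels, amid what is visible of it).
- pinpoint(name, camera): "location" ([column, row] in pixels: a listed point, or the origin of a listed thing).
The state is a dict: "clock": time; "q": joint angles; "qvel": joint speeds; "joint_torque": joint torques, N m; "position": TCP position; "ee_rot": TCP orientation; "contact_force": force on the tool from outside, world axes, zero at the start; "torque": the same for the moment, N m; "width": finger opening in m; "gripper_force": force on a finger pad.
Only numpy, scipy, OpenCV 4.12 (cv2) and the standard library are available. Lean on these libraries where they do the work, as an engineer would, in place of code of your own. Each camera call takes 0.05 s, during which the arm holds its last target. There are 200 camera calls.

### The job

Pick up the blue service tray that has the loose brass ball by the upright white fin in its middle, gently (squeeze the fin with no more than about 25 N), and carry it level, without touching the ball or letting it leave its pocket, to the yellow-edged inspection mat. Finish there still holding the tray: level and still, centred over the mat with its underside about 12 cm above the worktop. Leave the empty spare tray and everything else where they are.

Things in the scene. Friction and masses are not known exactly. Their poses are not given: they have to be found in the camera images.
- tray_grip (a point): grip point of the loaded tray, on its white upright fin, 60 mm above the tray's underside. The tray is a blue plate, 90 (x) by 150 (y) by 6 mm thick, about 0.22 kg, standing loose on the worktop. The fin stands at the tray's centre, 40 mm long along x, 12 mm thick along y (pinch it across y), its flat top 80 mm above the underside. The axes are the tray's: x along the fin, y towards the ball's pocket, z up. The tray with its ball balances under the fin.
- tray: the loaded tray itself, origin at the centre of its underside, same axes as tray_grip
- tray_pocket (a point): where the ball's centre lies when it sits mid-pocket: 45 mm from the tray's centre along its +y, 18.5 mm above its underside. The pocket is a white ring 39 mm across outside, 32 mm inside, its rim 4 mm above the tray's plate. On the other side of the fin (-y) is a fixed dark steel bush, 34 mm across and 14 mm high.
- ball_center (a point): centre of the loose brass ball, 25 mm across, about 66 g, that can roll a few mm inside the pocket; its top is 31 mm above the tray's underside, well below the grip point
- station: fixed inspection station, origin at the centre of its mat on the worktop: yellow mat 140 by 140 mm, 3 mm thick, with a white middle. A thin post with a small black camera stands 150 mm from the mat's centre along +x (foot 52 mm across, 164 mm high, the lens reaching to 117 mm from the mat's centre) and looks towards the space above the mat.
- spare_tray: an identical tray with an EMPTY pocket, origin at the centre of its underside, 80 mm high at its fin; leave it alone
- jar: spares jar with red lid, 60 mm across, 75 mm high, origin under its centre; bystander
- mug: blue mug, 76 mm across, 90 mm high, handle at its +y, origin under its centre; bystander
- tape: roll of black tape lying flat, 68 mm across, 22 mm high, origin under its centre; bystander
- screwdriver: screwdriver lying along its x, 140 mm long; bystander
- wrench: wrench lying along its x, 160 mm long; bystander
- bottle: clear drinking bottle with blue cap, 64 mm across, 170 mm high, origin under its centre; bystander
Mind the look-alikes: they are no part of the job. What is shaped like the tray but green, orange or purple is not meant.

How it is judged:
On the way:
1. the tray is lifted clear of the worktop in the gripper, ball in its pocket (height (world z) of tray above 0.04 m and contact force between the fingers and tray above 0.5 N and distance between ball_center and tray_pocket below 0.012 m), for 0.1 s.
At the end, for the whole second after the job is handed in: Fingers hold the tray still, within 0.12 rad of level, its centre within 35 mm of the mat's centre seen from above, its underside 80 to 160 mm above the worktop, not touching the station; ball within 12 mm of the pocket's middle; bystanders within 30 mm of their starts (horizontal distance between tray and station below 0.035 m and height (world z) of tray between 0.08 and 0.16 m and angle between tray's own z axis and vertical below 0.12 rad and linear speed of tray below 0.03 m/s and angular speed of tray below 0.3 rad/s and distance between ball_center and tray_pocket below 0.012 m and contact force between the fingers and tray above 0.5 N and contact force between tray and station below 0.2 N and distance of each of spare_tray, jar, mug, tape, screwdriver, wrench, bottle from where it was at the start of the episode below 0.03 m); the arm keeps its last pose, push and grip.
It fails at once if the ball leaves its pocket (more than 20 mm from its middle) (distance between ball_center and tray_pocket above 0.02 m).
It fails at once if the tray is tipped more than 0.35 rad (20 degrees) (angle between tray's own z axis and vertical above 0.35 rad).
It fails at once if the fin is squeezed too hard (contact force between the fingers and tray above 70 N).
It fails at once if the fingers touch the ball (contact force between the fingers and ball above 0.3 N).
It fails at once if a bystander is moved more than 30 mm (distance of any of spare_tray, jar, mug, tape, screwdriver, wrench, bottle from where it was at the start of the episode above 0.03 m).
It also fails if it takes over 54 s, if anything falls off the work surface, if the arm or the gripper's body presses on something with over 40 N, if the wrist force passes 120 N, or if a joint passes its speed limit or range.

## Working session

There is one attempt and no reset: what is moved stays moved. The work goes in short steps, Python scripts to look and compute and a shell command to move; the robot and the scene stay as the last step left them, time stands still between calls to the robot, and variables do not carry over. Pictures are saved under pics/ and viewed, at most 10 in all, crops included, and the job is handed in when it is done.

```bash
mkdir -p pics; cat > h.py <<'E'
from cell import *
import numpy as np, cv2
from scipy.spatial.transform import Rotation as Ro
def ray(c,px):
    i=camera_info(c);K=np.array(i["K"]);k=i["k1"]
    d=np.array([(px[0]-K[0,2])/K[0,0],(px[1]-K[1,2])/K[1,1]]);u=d.copy()
    for _ in range(20):u=d/(1+k*(u@u))
    R=np.array(i["R"]);t=np.array(i["t"])
    return -R.T@t,R.T@np.array([u[0],u[1],1])
def atz(c,px,z):
    o,d=ray(c,px);return o+d*(z-o[2])/d[2]
def dep(c,px,D):
    o,d=ray(c,px);return o+d*D[int(round(px[1])),int(round(px[0]))]
def save(im,n,s=1):cv2.imwrite("pics/"+n,cv2.resize(im[:,:,::-1],None,fx=s,fy=s,interpolation=cv2.INTER_CUBIC))
E
python3 - <<'E'
from h import *
for c in("top","scene"):
    im,D=grab_frame(c);save(im,c+"0.png",1.5);np.save(c+"0.npy",D);np.save(c+"0i.npy",im)
    print(c,ray(c,(256,192)))
    for n,z in(("tray_grip",.06),("tray",0),("tray_pocket",.0185),("ball_center",.0185),("station",0),("spare_tray",0),("jar",.075),("mug",.09),("bottle",.17)):
        for r in pinpoint(n,c)[:4]:print(n,np.round(r["location"]),round(r["p"],2),np.round(atz(c,r["location"],z),3))
s=get_state();print(s)
E
```

```text
top (array([ 0.30296342, -0.02162431,  1.09207736]), array([ 0.1646283 , -0.04336998, -0.98558066]))
tray_grip [118. 265.] 0.69 [0.278 0.3   0.06 ]
tray_grip [222. 175.] 0.63 [0.522 0.027 0.06 ]
tray_grip [342. 295.] 0.61 [ 0.199 -0.292  0.06 ]
tray_grip [406. 144.] 0.58 [ 0.615 -0.498  0.06 ]
tray [126. 264.] 0.94 [0.281 0.297 0.   ]
tray [225. 180.] 0.8 [0.522 0.021 0.   ]
tray [336. 298.] 0.56 [ 0.184 -0.291  0.   ]
tray_pocket [206. 176.] 0.96 [0.528 0.074 0.018]
tray_pocket [104. 267.] 0.84 [0.274 0.349 0.018]
tray_pocket [342. 310.] 0.58 [ 0.156 -0.302  0.018]
tray_pocket [404. 137.] 0.58 [ 0.65  -0.512  0.018]
ball_center [206. 175.] 0.6 [0.531 0.074 0.018]
station [343. 207.] 0.82 [ 0.441 -0.325  0.   ]
station [209. 176.] 0.38 [0.533 0.068 0.   ]
spare_tray [110. 197.] 0.9 [0.471 0.352 0.   ]
jar [171. 119.] 0.64 [0.679 0.171 0.075]
mug [300. 113.] 0.97 [ 0.695 -0.19   0.09 ]
mug [224.  95.] 0.52 [0.746 0.022 0.09 ]
bottle [138. 110.] 0.96 [0.667 0.238 0.17 ]
scene (array([ 1.73389324, -0.29532856,  0.88636422]), array([-0.82446636,  0.18565577, -0.53462452]))
tray_grip [106
[... 976 characters left out ...]
.0, 'q': array([-1.31867935,  0.59931936, -0.00252055,  1.59941461,  0.00176573,
        0.94293795, -0.07979024]), 'qvel': array([ 0.00054018,  0.0010883 , -0.00021325, -0.00062993, -0.00035551,
       -0.00115111, -0.00055431]), 'joint_torque': array([ 6.58911395e-04, -7.76225710e+01,  1.56349942e+00, -2.58375067e+01,
        1.23662601e-02,  2.20950897e-03, -1.06698275e-05]), 'position': array([0.23410047, 0.68614541, 0.3038552 ]), 'ee_rot': array([ 1.63654841e-01,  9.86517659e-01, -3.86898273e-05,  2.86538664e-07]), 'contact_force': array([ 0.58012433, -0.2055523 , -1.05654156]), 'torque': array([-0.04753831, -0.00679527,  0.03696235]), 'gripper_force': 0.0, 'width': 0.08510071837229156}
```

View pics/top0.png

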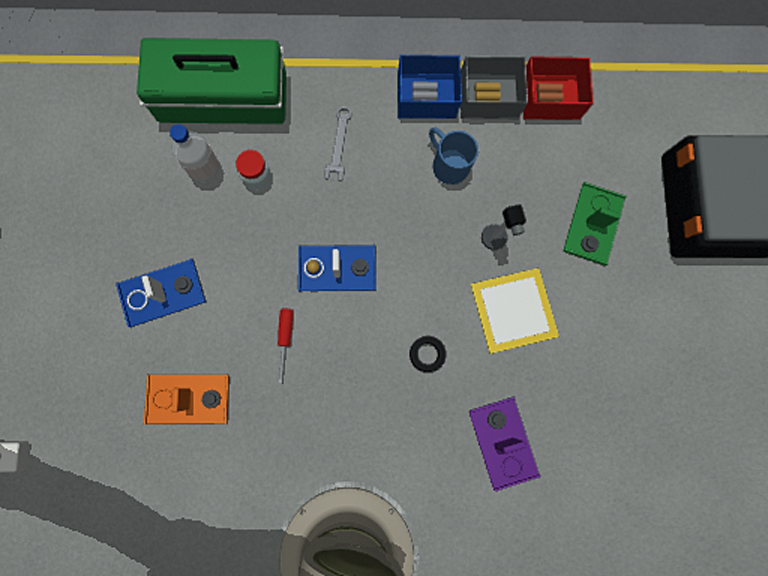

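View pics/scene0.png

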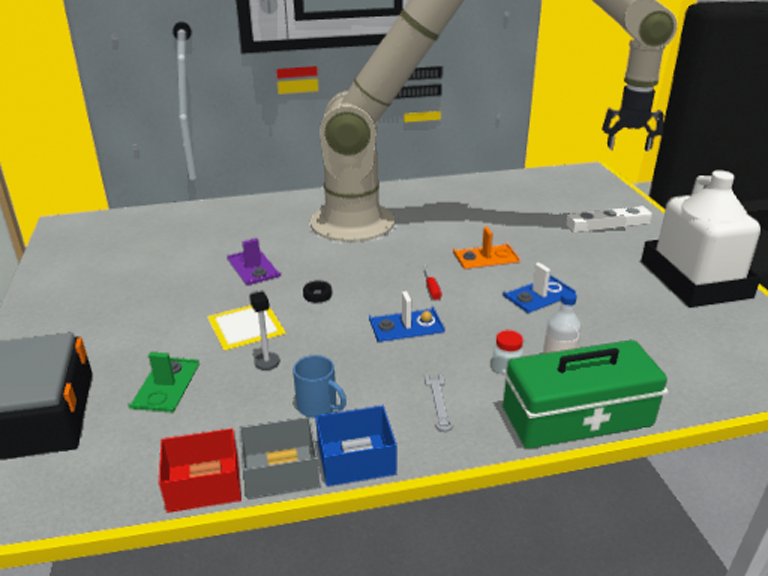

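Candidates (top, 512x384 px): the blue tray at (225,178) holds a brass ball at (209,178). The others are the blue spare with an empty ring at (108,195), orange (125,266), purple (337,296) and green (397,149). I choose (225,178) and will measure it and check it in a crop.

```bash
python3 - <<'E'
from h import *
im=np.load("top0i.npy");hsv=cv2.cvtColor(im,cv2.COLOR_RGB2HSV)
def blob(m,near):
    n,l,st,c=cv2.connectedComponentsWithStats(m.astype(np.uint8))
    ok=[i for i in range(1,n) if st[i,4]>15]
    i=min(ok,key=lambda i:np.hypot(*(c[i]-near)));return l==i
def rect(m,z):
    ys,xs=np.nonzero(m);P=np.array([atz("top",(x,y),z)[:2] for x,y in zip(xs,ys)],np.float32)
    return cv2.minAreaRect(P),P.mean(0)
H,S,V=cv2.split(hsv)
b=blob((H>100)&(H<130)&(S>120),(235,178));r=rect(b,.006);print("tray",r,cv2.boxPoints(r[0]))
roi=np.zeros(b.shape,bool);roi[160:190,217:230]=1
w=blob(roi&(S<60)&(V>190),(223,175));ys,xs=np.nonzero(w);print("fin px",xs.min(),xs.max(),ys.min(),ys.max(),rect(w,.08))
y=blob((H>20)&(H<32)&(S>120)&(np.indices(H.shape)[0]>100),(343,207));r=rect(y,.003);print("mat",r,cv2.boxPoints(r[0]))
bb=roi*0;bb[165:192,196:217]=1
g=blob((bb>0)&(H>10)&(H<30)&(S>80),(209,178));print("ball",rect(g,.02)[0])
c=im[150:210,185:265];save(c,"crop.png",8)
E
```

```text
tray (((0.5247349143028259, 0.022220905870199203), (0.08948005735874176, 0.148422971367836), 1.1487586498260498), array([0.52292514, 0.02104149], dtype=float32)) [[ 0.4785161   0.09552051]
 [ 0.48149168 -0.05287262]
 [ 0.5709537  -0.0510787 ]
 [ 0.56797814  0.09731443]]
fin px 222 225 166 179 (((0.5258637070655823, 0.02215796709060669), (0.03629905357956886, 0.008182094432413578), 0.5403696298599243), array([0.52450466, 0.02286541], dtype=float32))
mat (((0.4427311420440674, -0.32201090455055237), (0.1391831785440445, 0.1396505981683731), 13.607466697692871), array([ 0.44042698, -0.32030872], dtype=float32)) [[ 0.35866523 -0.2705183 ]
 [ 0.39152068 -0.406249  ]
 [ 0.52679706 -0.3735035 ]
 [ 0.4939416  -0.23777282]]
ball ((0.5242519974708557, 0.06773760169744492), (0.020663758739829063, 0.02011020854115486), 0.8050858378410339)
```

View pics/crop.png

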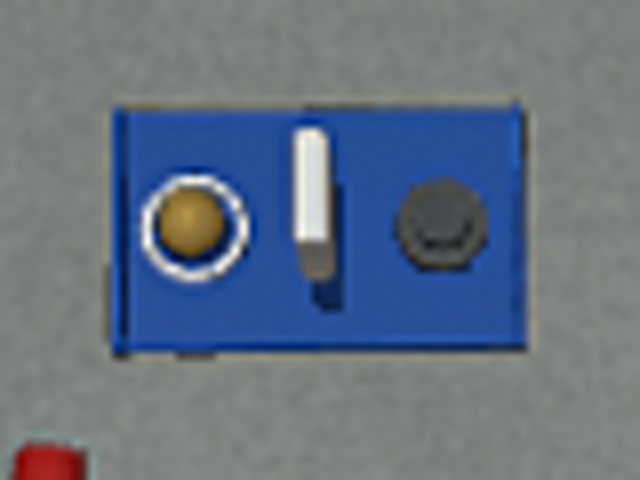

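The crop shows the ball sitting in its ring at crop (190,222) and the fin running vertically at (312,190). The measured sizes match the description (89x148 mm), so this is the right tray. The mat centre is at about (0.443,-0.322).

```bash
python3 -m creep '{"slide":[[-28.8,-31.4,0],[-28.8,-31.4,0],[-28.8,-31.4,0],[-28.8,-31.4,0],[-28.8,-31.4,0],[-28.8,-31.4,0],[-28.8,-31.4,0],[-28.8,-31.4,0],[-28.8,-31.4,0],[-28.8,-31.4,0],[-28.8,-31.4,0],[-28.8,-31.4,0],[-28.8,-31.4,0],[-28.8,-31.4,0],[-28.8,-31.4,0],[-28.8,-31.4,0],[-28.8,-31.4,0],[0,0,0],[0,0,0],[0,0,0]],"dr":[[0,0,0],[0,0,0],[0,0,0],[0,0,0],[0,0,0],[0,0,0],[0,0,0],[0,0,0],[0,0,0],[0,0,0],[0,0,0],[0,0,0],[0,0,0],[0,0,0],[0,0,0],[0,0,0],[0,0,0],[0,0,-6.67],[0,0,-6.67],[0,0,-6.67]],"jaw":[0,0,0,0,0,0,0,0,0,0,0,0,0,0,0,0,0,0,0,0]}'
cat >> h.py <<'E'
def go(x,y,z):
    s=get_state();r=Ro.from_quat(s["ee_rot"]);M=r.as_matrix()
    print("t",s["clock"],"pos",s["position"].round(4),"slide",(M.T@(np.array([x,y,z])-s["position"])*1000).round(1),"tooly deg",np.degrees(np.arctan2(M[1,1],M[0,1])).round(2),"tilt",np.degrees(np.arccos(-M[2,2])).round(2),"F",s["contact_force"].round(1),"w",s["width"],"gf",s["gripper_force"])
E
python3 -c "
from h import *
go(.525,.022,.114)"
```

```text
clock: 3.0
position: [0.5253, 0.0224, 0.304]
ee_rot: [-0.012, 1.0, -0.0, 0.0]
contact_force: [0.2, 1.0, -0.3]
width: 0.0856
gripper_force: 0.0
t 3.0 pos [0.5253 0.0224 0.304 ] slide [  0.4  -0.4 190. ] tooly deg 91.39 tilt 0.02 F [ 0.2  1.  -0.3] w 0.08562258300926424 gf 0.0
```

```bash
python3 -m creep '{"slide":[[0,0,20],[0,0,35],[0,0,40],[0,0,35],[0,0,20],[0,0,0],[0,0,0]],"dr":[[0,0,0],[0,0,0],[0,0,0],[0,0,0],[0,0,0],[0,0,0],[0,0,0]],"jaw":[0,0.2,0.4,0.4,0.4,0.4,0.4]}'
python3 - <<'E'
from h import *
im,D=grab_frame("scene");save(im[150:260,210:350],"s1.png",5)
im2,_=grab_frame("top");save(im2[130:230,170:290],"t1.png",5)
go(.525,.022,.117)
E
```

```text
clock: 3.7
position: [0.5253, 0.0229, 0.1542]
ee_rot: [-0.01, 1.0, -0.0, -0.0]
contact_force: [0.4, 1.0, 1.3]
width: 0.0516
gripper_force: 0.0
t 3.8 pos [0.5258 0.0229 0.1552] slide [ 0.9 -0.9 38.2] tooly deg 91.17 tilt 0.11 F [-0.4 -0.   0.7] w 0.05101173342531927 gf 0.0
```

View pics/s1.png

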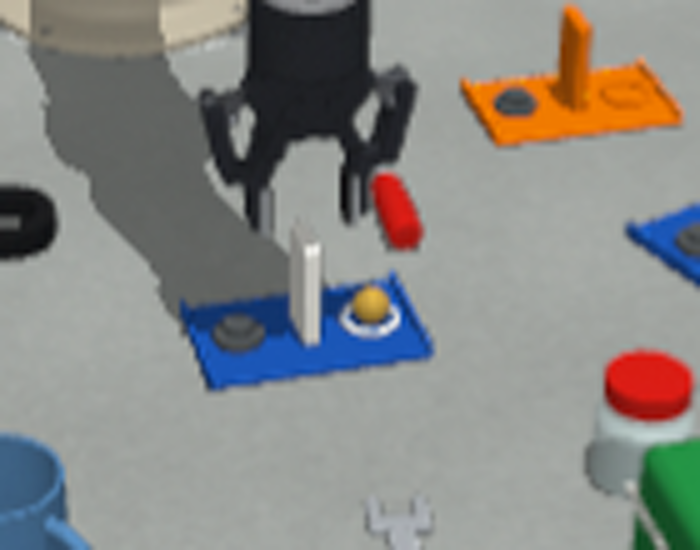

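The fingers, at crop (260,225) and (352,215), straddle the fin at (307,230) centrally.

```bash
python3 -m creep '{"slide":[[0.5,-0.5,10],[0,0,14],[0,0,10],[0,0,4],[0,0,0],[0,0,0],[0,0,0],[0,0,0],[0,0,0],[0,0,0]],"dr":[[0,0,0],[0,0,0],[0,0,0],[0,0,0],[0,0,0],[0,0,0],[0,0,0],[0,0,0],[0,0,0],[0,0,0]],"jaw":[0.4,0.4,0.4,0.4,0.5,0.6,0.68,0.75,0.78,0.78]}'
```

```text
clock: 4.8
position: [0.5247, 0.0224, 0.1161]
ee_rot: [-0.01, 1.0, 0.0, 0.0]
contact_force: [0.4, -0.5, 0.6]
width: 0.0188
gripper_force: 0.0
```

```bash
python3 -m creep '{"slide":[[0,0,0],[0,0,0],[0,0,0],[0,0,0]],"dr":[[0,0,0],[0,0,0],[0,0,0],[0,0,0]],"jaw":[0.8,0.82,0.83,0.84]}'
```

```text
clock: 5.2
position: [0.5246, 0.0223, 0.1159]
ee_rot: [-0.01, 1.0, -0.0, -0.0]
contact_force: [0.0, -0.8, 0.4]
width: 0.0141
gripper_force: 0.0
```

```bash
python3 -m creep '{"slide":[[0,0,0],[0,0,0],[0,0,0]],"dr":[[0,0,0],[0,0,0],[0,0,0]],"jaw":[0.85,0.855,0.86]}'
```

```text
clock: 5.5
position: [0.5246, 0.0223, 0.1159]
ee_rot: [-0.01, 1.0, -0.0, 0.0]
contact_force: [-0.3, 0.3, 0.3]
width: 0.0118
gripper_force: 3.9
```

```bash
python3 -m creep '{"slide":[[0,0,0],[0,0,0],[0,0,0]],"dr":[[0,0,0],[0,0,0],[0,0,0]],"jaw":[0.865,0.865,0.865]}'
```

```text
clock: 5.8
position: [0.5246, 0.0223, 0.1159]
ee_rot: [-0.01, 1.0, -0.0, 0.0]
contact_force: [-0.6, -0.1, 0.1]
width: 0.0121
gripper_force: 14.4
```

```bash
python3 -m creep '{"slide":[[0,0,0],[0,0,-1],[0,0,-3],[0,0,-5],[0,0,-6],[0,0,-6],[0,0,-5],[0,0,-3],[0,0,-1],[0,0,0]],"dr":[[0,0,0],[0,0,0],[0,0,0],[0,0,0],[0,0,0],[0,0,0],[0,0,0],[0,0,0],[0,0,0],[0,0,0]],"jaw":[0.865,0.865,0.865,0.865,0.865,0.865,0.865,0.865,0.865,0.865]}'
python3 - <<'E'
from h import *
im,D=grab_frame("scene");save(im[150:260,210:350],"s2.png",5)
go(.443,-.322,.234)
E
```

```text
clock: 6.8
position: [0.5247, 0.0224, 0.1461]
ee_rot: [-0.01, 1.0, 0.0, 0.0]
contact_force: [-0.3, 0.2, -3.1]
width: 0.0119
gripper_force: 14.2
t 6.85 pos [0.5246 0.0224 0.1459] slide [  88.7 -342.6  -88.1] tooly deg 91.18 tilt 0.0 F [ 0.4  1.  -2.8] w 0.012124987468081064 gf 14.23627719283104
```

View pics/s2.png

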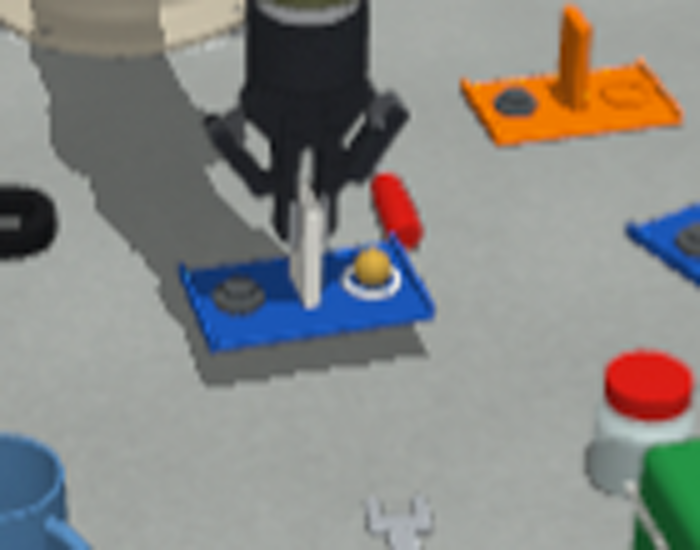

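Lifted level, with the ball still in its ring at crop (373,268), and the weight reads 2.8 N. I'll raise it and then carry it.

```bash
python3 -m creep '{"slide":[[0,0,-2],[0,0,-4],[0,0,-7],[0,0,-9],[0,0,-10],[0,0,-11],[0,0,-11],[0,0,-10],[0,0,-9],[0,0,-7],[0,0,-5],[0,0,-3]],"dr":[[0,0,0],[0,0,0],[0,0,0],[0,0,0],[0,0,0],[0,0,0],[0,0,0],[0,0,0],[0,0,0],[0,0,0],[0,0,0],[0,0,0]],"jaw":[0.865,0.865,0.865,0.865,0.865,0.865,0.865,0.865,0.865,0.865,0.865,0.865]}'
python3 -m creep '{"slide":[[0,-1,0],[0.5,-2,0],[0.8,-3,0],[1,-4,0],[1.3,-5,0],[1.6,-6,0],[1.8,-7,0],[2.1,-8,0],[2.3,-9,0],[2.6,-10,0],[2.6,-10,0],[2.6,-10,0],[2.6,-10,0],[2.6,-10,0],[2.6,-10,0],[2.6,-10,0],[2.6,-10,0],[2.6,-10,0],[2.6,-10,0],[2.6,-10,0]],"dr":[[0,0,0],[0,0,0],[0,0,0],[0,0,0],[0,0,0],[0,0,0],[0,0,0],[0,0,0],[0,0,0],[0,0,0],[0,0,0],[0,0,0],[0,0,0],[0,0,0],[0,0,0],[0,0,0],[0,0,0],[0,0,0],[0,0,0],[0,0,0]],"jaw":[0.865,0.865,0.865,0.865,0.865,0.865,0.865,0.865,0.865,0.865,0.865,0.865,0.865,0.865,0.865,0.865,0.865,0.865,0.865,0.865]}'
python3 -c "
from h import *
go(.443,-.322,.234)"
```

```text
clock: 8.05
position: [0.5247, 0.0224, 0.2343]
ee_rot: [-0.01, 1.0, 0.0, 0.0]
contact_force: [0.1, -0.3, -2.8]
width: 0.0117
gripper_force: 14.3
clock: 10.05
position: [0.4876, -0.1343, 0.2339]
ee_rot: [-0.01, 1.0, -0.0, 0.0]
contact_force: [0.4, -0.3, -3.0]
width: 0.0119
gripper_force: 14.2
t 10.05 pos [ 0.4876 -0.1343  0.2339] slide [ 4.850e+01 -1.868e+02 -1.000e-01] tooly deg 91.17 tilt 0.01 F [ 0.4 -0.3 -3. ] w 0.011887373169244595 gf 14.235485047101974
```

```bash
python3 -m creep '{"slide":[[2.6,-10,0],[2.6,-10,0],[2.6,-10,0],[2.6,-10,0],[2.6,-10,0],[2.6,-10,0],[2.6,-10,0],[2.6,-10,0],[2.6,-10,0],[2.6,-10,0],[2.6,-10,0]],"dr":[[0,0,0],[0,0,0],[0,0,0],[0,0,0],[0,0,0],[0,0,0],[0,0,0],[0,0,0],[0,0,0],[0,0,0],[0,0,0]],"jaw":[0.865,0.865,0.865,0.865,0.865,0.865,0.865,0.865,0.865,0.865,0.865]}'
python3 -m creep '{"slide":[[2.6,-10,0],[2.6,-10,0],[2.6,-10,0],[2.3,-9,0],[2.1,-8,0],[1.8,-7,0],[1.6,-6,0],[1.3,-5,0],[1,-4,0],[0.8,-3,0],[0.5,-2,0],[0,-1,0],[0,0,0],[0,0,0],[0,0,0]],"dr":[[0,0,0],[0,0,0],[0,0,0],[0,0,0],[0,0,0],[0,0,0],[0,0,0],[0,0,0],[0,0,0],[0,0,0],[0,0,0],[0,0,0],[0,0,0],[0,0,0],[0,0,0]],"jaw":[0.865,0.865,0.865,0.865,0.865,0.865,0.865,0.865,0.865,0.865,0.865,0.865,0.865,0.865,0.865]}'
python3 - <<'E'
from h import *
im,D=grab_frame("scene");save(im[110:270,60:290],"s3.png",3.4)
go(.443,-.322,.234)
E
```

```text
clock: 11.15
position: [0.4613, -0.2449, 0.2339]
ee_rot: [-0.01, 1.0, -0.0, 0.0]
contact_force: [0.0, -0.6, -1.8]
width: 0.0119
gripper_force: 14.2
clock: 12.65
position: [0.4439, -0.3192, 0.2339]
ee_rot: [-0.01, 1.0, 0.0, 0.0]
contact_force: [0.3, 0.2, -2.6]
width: 0.0115
gripper_force: 14.2
t 12.7 pos [ 0.4439 -0.3192  0.2339] slide [ 0.9 -2.8 -0.1] tooly deg 91.19 tilt 0.0 F [-0.2  1.3 -3.6] w 0.01206182353829714 gf 14.237370640039444
```

View pics/s3.png

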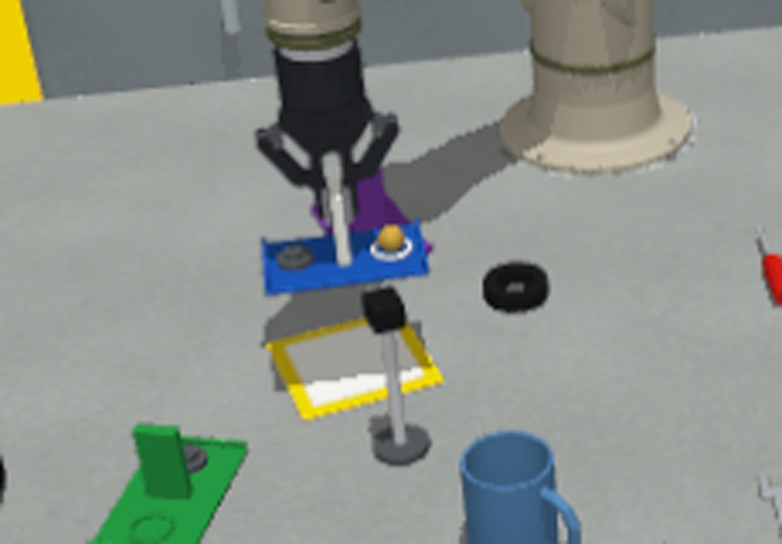

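The picture shows the tray level at crop (345,260) above the mat at (355,370), ball in its ring at (390,240), clear of the post's camera at (384,310). It is within 3 mm of the mat's centre and still, so I hand in.

```bash
python3 -c "
from cell import *
print(hand_in())"
```

```text
the job is handed in; nothing more can be done
None
```

I handed the job in with the loaded tray held level and still about 12 cm above the mat and about 3 mm from its centre, the ball in its pocket and the fin squeezed at about 14 N; no verdict was shown.

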